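# Hold the angle gauge on the jar rack's stud at the set slope

### The arm

A 6-joint arm with a two-finger parallel gripper is mounted at the origin on the work surface. World frame = base frame: x ahead of the robot, y to its left, z up, the work surface at z = 0. Lengths are in m, angles in degrees, forces in N, time in s.
With the tool pointing down it reaches from about 0.35 to 0.975 m from the base axis. Payload 17.4 kg.
Tool frame: the origin (TCP) lies midway between the tips of the shut fingers; the grasp point (between the pads) lies 19 mm behind it (arm.grasp_offset is the distance from the TCP to the grasp point, in m); z points along the fingers, y is the line along which they close (so a half turn about z gives the same grasp; the last joint's range is limited). The gripper opens to 85 mm and grips with 20 to 120 N. Pads are 22 mm wide; open, the fingers measure 114 mm over their backs; the gripper's body (76 mm by 85 mm) begins 54 mm behind the grasp point. The pads swing forward as they close: fully open they stand 13 mm farther back than shut.
Start: joints at [73.006, 6.646, 82.598, -0, 90.757, -2.166], TCP at [0.173, 0.653, 0.231] pointing down, gripper open.
Joint ranges: [-162.19, 162.19], [-47.58, 125.68], [4.15, 143.07], [-65.23, 245.23], [0.69, 171.88], [-170.13, 170.13]. Speed limits (degrees/s): [108.29, 108.29, 127.2, 180, 180, 180].

### API

Orientations are given as a 3x3 rotation matrix whose columns are the frame's x, y, z axes.
In Python, from bench import arm gives the robot as it stands. The module is installed in compiled form; this text tells all that it offers.
- The arm moves only by the tool drive_tool, never from a script. Its argument "increments" is a list of rows, each an object with "jaw": the finger opening in m, from 0 to 0.0854; "xyz": the shift along the tool's x, y, z in m, a list of three; "twist": the turn, a rotation vector about the tool's x, y, z in rad, a list of three. In form: [{"jaw": jaw, "xyz": [x, y, z], "twist": [wx, wy, wz]}, ...]. A call has 1 to 10 rows; each row shifts and turns the commanded pose from where the row before left it, along the tool's axes as they then stand; what a row does not reach is not made up. A row lasts 1/12 s, in which the tool goes at most 41.7 mm and 7.16 degrees, less where a joint would pass 70% of its speed; a pose out of reach is approached as far as the arm can. A call with a gripper value outside its range is refused whole. The fingers move at their own pace and stop on an object; "grip_force" is the grip in N (left out, the last holds). Time passes only in rows, so rows that do not move let the fingers close. It gives the time, the measured TCP pose, the force, the opening and the grip force at its end, in the units of the state.
- arm.observe(): the state, without advancing time (a new reading comes with each control period).
- arm.camera(name): name is "scene" or "top" or "wrist"; returns (picture, depth): 384x512x3 uint8, red, green, blue; 384x512 float32, m along the optical axis (not along the pixel's ray), 0 where there is no reading.
- arm.get_calibration(name): a dict with "camera_matrix" (3x3 intrinsics, pixels), "k1" (the pictures are not rectified: a ray, as slopes to the right and down, at radius r is drawn at 1 + k1 r^2 times it, then the intrinsics apply), "extrinsics" (4x4, takes a point from camera to world coordinates); the wrist camera has in their place "hand_eye" (4x4, takes a point from camera to tool coordinates, whose origin is the TCP and whose axes are the flange's). Camera axes: x right, y up, looking along -z (the intrinsics and any distortion apply to the point x, -y, -z); pixel columns grow to the right and rows downward; lengths in m; the calibration is good to about 2 mm. A picture is of the moment at which its call begins: read the wrist's pose just before it. get_calibration takes no time and is no camera call.
- arm.hand_in(): hands the job in; it is judged then, once.
The state is a dict: "time": time; "qpos": joint angles; "joint_velocities": joint speeds; "joint_torque": joint torques, N m; "position": TCP position; "tcp_rot": TCP orientation; "ft_force": force on the tool from outside, world axes, zero at the start; "wrist_torque": the same for the moment, N m; "opening": finger opening in m; "grip_force": force on a finger pad.
Only numpy, scipy, OpenCV 4.12 (cv2) and the standard library are available. Lean on these libraries where they do the work, as an engineer would, in place of code of your own. Each camera call takes 0.05 s, during which the arm holds its last target. There are 200 camera calls.

### The job

We are building a sloping rack for the truffle jars. Take the angle gauge off the timber offcut by its black rubber grip, set the middle of its base gently and about level on the crest of the rack's rough stud block, dial away from the side board and base close alongside that board (within about a centimetre), then rock it on the crest until the swinging black pointer has settled on the red mark. Finish while still holding it there, pressed lightly on the wood, so that I can pencil the slope along its base, and leave the other things on the counter where they are.

Things in the scene. Friction and masses are not known exactly. Their poses are not given: they have to be found in the camera images.
- gauge: Pendulum angle gauge, loose, about 0.36 kg: aluminium base bar 30 (its x) x 150 (y) x 12 mm high, on it a yellow round housing 90 mm across, 20 mm thick (x), centred 62 mm above the underside, and a rubber grip on top. Origin: centre of the underside; z up, white dial face towards its +x. Starts upright on the offcut, dial away from the robot to within 0.65 rad
- grip (a point): Middle of the gauge's black rubber grip, 120 mm above the underside, axes as gauge. The grip is 22 (x) x 48 (y) mm, from 98 to 136 mm above the underside, right over the dial; pinch it across its 22 mm
- pointer (a joint): Angle (rad) of the black weighted pointer about the dial's centre, relative to the gauge; it swings freely, lightly damped, and settles plumb some 1.5 s after the gauge stops. 0: on the dial's middle tick (gauge level). Positive: gauge rocked so that its +y end is raised (the needle then leans towards that end); equals that tilt
- pointer_tip (a point): Tip of the pointer's needle, 31 mm from the dial's centre, on the dial face; its z runs along the needle
- mark (a joint): Angle (rad) of the red mark on the dial's rim, same zero and sense as the pointer's; set beforehand between 0.20 and 0.35 and clamped stiffly. The gauge is at the set slope when pointer and mark are equal. Dial ticks every 5 degrees, longer ones every 15
- mark_tip (a point): Inner end of the red mark, 31 mm from the dial's centre; its z runs along the mark
- rack: Half-built jar rack of plywood, screwed fast to the counter: base board 150 (x) x 260 (y) x 18 mm, and a side board 12 mm thick along y, its dial-side face at x = -38 mm, its top 130 mm above the counter. Origin: centre of its underside on the counter; x points away from the robot to within 0.3 rad, z up
- stud: Dark rough stud block fixed on the base board against the side board: x -38 to 37, y -75 to 75 mm in the rack's frame (same origin, axes). Humped top, level along x: crest y -5 to 5 at z = 85 mm; to -y an easy facet to y -17, z 83.5, then 24 degrees and steeper; to +y 20 degrees and steeper, down to z 42. A gauge rocked +y end up by 0.13 to 0.42 rad pivots on the edge at y = -17
- crest (a point): Middle of the stud's crest (rack x = 0, y = 0, z = 85 mm), axes as the rack
- offcut: Loose pale joist offcut 95 (x) x 200 (y) x 45 mm high on which the gauge starts; origin: centre of its underside
- slate: Small slate price plate in a wooden frame, 70 x 100 x 7 mm, bystander; origin under its centre
- pencil: Red flat carpenter's pencil 175 mm long along x, 7 mm thick, bystander
- driver: Screwdriver with an orange handle, lying, bystander
- screw_tin: Steel tin of screws, 76 mm across, 34 mm high, bystander; origin under its centre
- sample_bowl: White bowl of truffles, 124 mm across, 60 mm high, bystander; origin under its centre
- gift_box: Black gift box with a copper band, 165 x 165 x 48 mm, bystander; origin under its centre
- cup: White mug, 72 mm across, 65 mm high, bystander; origin under its centre
- slate_side: A second slate price plate like the other, lying before the row of truffle jars at the robot's left, bystander
Not all that is in view belongs to the job. What is meant by the offcut is not green, and is the larger of those in its own colour.

How it is judged (in metres and radians):
On the way, in this order (a step that is already met when the one before it is completed fails the run):
1. the gauge is lifted clear of the offcut in the fingers (contact force between gauge and the fingers above 2 N and contact force between gauge and offcut below 0.05 N and contact force between gauge and stud below 0.05 N and distance between gauge and offcut above 0.055 m), for 0.2 s.
2. held in the fingers, the middle of its base is set about level (within 8 degrees) on the stud's crest, close along the side board (contact force between gauge and the fingers above 2 N and contact force between gauge and stud above 0.3 N and x of pointer_tip in the frame of rack above -0.018 m and x of gauge in the frame of rack below -0.007 m and y of gauge in the frame of rack between -0.035 and 0.035 m and z of gauge in the frame of rack above 0.075 m and angle between the x axis of gauge and the x axis of rack, either way round below 0.14 rad and angle between gauge's own z axis and vertical below 0.14 rad), for 0.2 s.
At the end, for the whole second after the job is handed in: The fingers still grip the gauge; its base bears on the stud with 0.3 to 25 N, middle within 35 mm of the crest's middle along the board, side within about 15 mm of the board and parallel to within 8 degrees, dial facing away from it, pointer at rest within 2 degrees of the red mark (contact force between gauge and the fingers above 2 N and contact force between gauge and stud between 0.3 and 25 N and x of pointer_tip in the frame of rack above -0.018 m and x of gauge in the frame of rack below -0.007 m and y of gauge in the frame of rack between -0.035 and 0.035 m and z of gauge in the frame of rack between 0.075 and 0.1 m and angle between the x axis of gauge and the x axis of rack, either way round below 0.14 rad and angle between the z axis of pointer_tip and the z axis of mark_tip, either way round below 0.035 rad and velocity of joint pointer between -0.2 and 0.2 rad/s and angle between gauge's own z axis and vertical above 0.15 rad and contact force between gauge and offcut below 0.05 N); the arm keeps its last pose, push and grip.
It fails at once if the gauge is rammed against the stud (over 40 N) (contact force between gauge and stud above 40 N).
It fails at once if the gauge is tipped over or dropped (angle between gauge's own z axis and vertical above 0.8 rad).
It fails at once if a bystander is pushed more than 30 mm (distance of any of slate, pencil, driver, screw_tin, sample_bowl, gift_box, cup, slate_side from where it was at the start of the episode above 0.03 m).
It also fails if it takes over 51 s, if anything falls off the work surface, if the arm or the gripper's body presses on something with over 40 N, if the wrist force passes 120 N, or if a joint passes its speed limit or range.

## Working session

There is one attempt and no reset: what is moved stays moved. The work goes in short steps, Python scripts to look and compute and a tool call to move; the robot and the scene stay as the last step left them, time stands still between calls to the robot, and variables do not carry over. Pictures are saved under pics/ and viewed, at most 10 in all, crops included, and the job is handed in when it is done.

Besides the shell and the picture viewer there is one more tool, called after "Emit:" in YAML: its name, and indented under it one key for each argument. drive_tool: Moves the arm, as the interface text tells. Its arguments: {"type":"object","properties":{"increments":{"type":"array","items":{"type":"object","properties":{"jaw":{"type":"number"},"xyz":{"type":"array","items":{"type":"number"}},"twist":{"type":"array","items":{"type":"number"}}}}},"grip_force":{"type":"number"}},"required":["increments"]}

```bash
mkdir -p pics; cat > h.py <<'E'
import numpy as np, cv2, pickle
from bench import arm
def snap(name):
    s=arm.observe(); im,d=arm.camera(name); c=arm.get_calibration(name)
    if 'extrinsics' in c: T=np.array(c['extrinsics'])
    else:
        W=np.eye(4); W[:3,:3]=np.array(s['tcp_rot']); W[:3,3]=s['position']; T=W@np.array(c['hand_eye'])
    return dict(im=im,d=d,K=np.array(c['camera_matrix']),k1=float(c['k1']),T=T,s=s)
def rays(S,uv):
    uv=np.asarray(uv,float).reshape(-1,1,2)
    D=np.array([S['k1'],0,0,0,0.])
    p=cv2.undistortPoints(uv,S['K'],D,None,None).reshape(-1,2)
    return np.c_[p[:,0],-p[:,1],-np.ones(len(p))]
def pts(S,uv):   # by depth
    uv=np.asarray(uv).reshape(-1,2); r=rays(S,uv); z=S['d'][uv[:,1].astype(int),uv[:,0].astype(int)]
    return (r*z[:,None])@S['T'][:3,:3].T+S['T'][:3,3]
def onz(S,uv,h):
    r=rays(S,uv)@S['T'][:3,:3].T; o=S['T'][:3,3]; return o+r*((h-o[2])/r[:,2])[:,None]
def proj(S,P):
    p=(np.asarray(P).reshape(-1,3)-S['T'][:3,3])@S['T'][:3,:3]; x=p[:,0]/-p[:,2]; y=-p[:,1]/-p[:,2]
    f=1+S['k1']*(x*x+y*y); return np.c_[S['K'][0,0]*x*f+S['K'][0,2],S['K'][1,1]*y*f+S['K'][1,2]]
def save(S,f): pickle.dump(S,open(f,'wb'))
def load(f): return pickle.load(open(f,'rb'))
def png(n,im): cv2.imwrite('pics/'+n+'.png',im[:,:,::-1])
E
python3 - <<'E'
from h import *
L=[]
for n in ('scene','top'):
    S=snap(n); save(S,n+'0.pkl'); png(n,S['im']); print(n,S['T'].round(3).tolist(),S['K'].tolist(),S['k1'])
s=arm.observe(); print(s)
c=arm.get_calibration('wrist'); print(c, arm.grasp_offset)
E
```

```text
scene [[0.786, -0.463, 0.409, 1.168], [0.618, 0.603, -0.505, -0.773], [-0.013, 0.65, 0.76, 1.302], [0.0, 0.0, 0.0, 1.0]] [[463.5579772354639, 0.0, 251.13651497583268], [0.0, 463.5579772354639, 185.0310430462016], [0.0, 0.0, 1.0]] -0.044900168861704795
top [[0.02, 0.995, -0.102, 0.375], [-1.0, 0.02, 0.003, 0.008], [0.005, 0.102, 0.995, 1.432], [0.0, 0.0, 0.0, 1.0]] [[398.49849128662623, 0.0, 253.5546671627759], [0.0, 398.49849128662623, 190.0115775790512], [0.0, 0.0, 1.0]] 0.030483078512141347
{'time': 0.1, 'qpos': array([ 7.30060391e+01,  6.67121596e+00,  8.26322223e+01,  2.88338002e-05,
        9.07569589e+01, -2.16591031e+00]), 'joint_velocities': array([ 0.02142359, -0.06211655, -0.21646537,  0.0199122 ,  0.04067919,
       -0.09431922]), 'joint_torque': array([ 1.85580204e-03, -7.33667207e+01, -6.33782816e+01,  8.12669509e-05,
        5.25593656e-03,  5.27101349e-05]), 'position': array([0.172704  , 0.65235069, 0.2306346 ]), 'tcp_rot': array([[-9.66698208e-01,  2.55918892e-01, -3.08572151e-04],
       [ 2.55919074e-01,  9.66697684e-01, -1.00795295e-03],
       [ 4.03417822e-05, -1.05335581e-03, -9.99999444e-01]]), 'ft_force': array([ 0.51118793,  0.14267907, -0.35766593]), 'wrist_torque': array([-0.00988835, -0.03316801, -0.05487694]), 'grip_force': 0.0, 'opening': 0.08529057213171566}
{'camera_matrix': array([[276.73619736,   0.        , 252.37854624],
       [  0.        , 276.73619736, 192.43163673],
       [  0.        ,   0.        ,   1.        ]]), 'k1': -0.01889894990965617, 'hand_eye': array([[ 4.41542447e-04,  9.60214568e-01,  2.79262939e-01,
         7.09710445e-02],
       [ 9.99998657e-01,  1.68024788e-05, -1.63887067e-03,
         6.89276715e-05],
       [-1.57835980e-03,  2.79263287e-01, -9.60213271e-01,
        -1.43793118e-01],
       [ 0.00000000e+00,  0.00000000e+00,  0.00000000e+00,
         1.00000000e+00]])} 0.0187
```

View pics/scene.png

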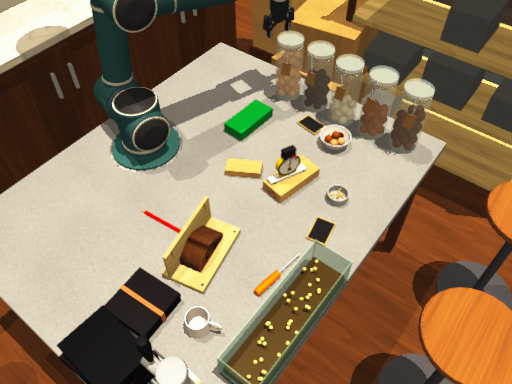

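View pics/top.png

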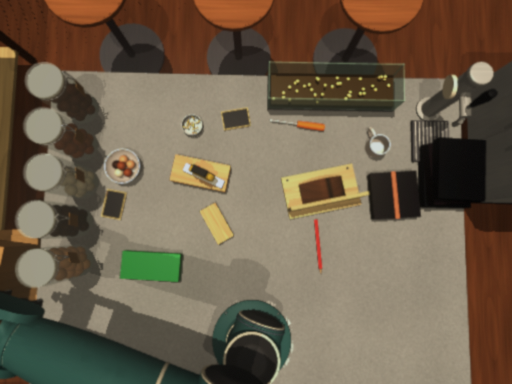

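The scene view shows the yellow-dialled gauge with its black grip at about (288,160), on the larger pale block at (292,178). The rack with the dark stud is at about (203,245). In the top view these are at (203,175) and (322,190).

Things that could be taken for the offcut:
- Pale large block, top (201,173): this fits the description.
- Small pale block, top (217,223).
- Green block, top (151,266).

For the gauge, the mug machine and tin look nothing like it. I'll measure next.

```bash
python3 - <<'E'
from h import *
S=load('top0.pkl'); 
v,u=np.mgrid[0:384,0:512]; uv=np.c_[u.ravel(),v.ravel()]
P=pts(S,uv).reshape(384,512,3); np.save('Ptop.npy',P)
def rect(m,box,lab):
    mm=np.zeros((384,512),bool); x0,y0,x1,y1=box; mm[y0:y1,x0:x1]=True; mm&=m
    q=P[mm]; r=cv2.minAreaRect(q[:,:2].astype(np.float32)); print(lab,len(q),np.round(q.mean(0),4),[np.round(a,4) for a in r])
    return q
Z=P[...,2]
print('table z',np.median(Z[230:250,250:300]))
rect((Z>.035)&(Z<.055),(160,140,245,205),'offcut')
rect((Z>.035)&(Z<.055),(190,195,245,250),'small')
q=rect((Z>.09)&(Z<.3),(160,140,245,205),'gauge top'); print(q[:,2].max())
rect((Z>.16)&(Z<.3),(160,140,245,205),'grip')
rect((Z>.115)&(Z<.16),(270,150,375,225),'side')
rect((Z>.01)&(Z<.026),(270,150,375,225),'base')
rect((Z>.075)&(Z<.1),(270,150,375,225),'crest')
rect((Z>.035)&(Z<.1),(270,150,375,225),'stud')
ims=cv2.resize(load('top0.pkl')['im'][140:230,160:380],None,fx=3.6,fy=3.6)
S2=load('scene0.pkl'); im2=cv2.resize(S2['im'][130:300,150:330],None,fx=3.4,fy=3.4,interpolation=cv2.INTER_CUBIC)
png('crop1',im2)
E
```

```text
table z 0.0012214523051923276
offcut 1154 [0.5764 0.1982 0.0468] [array([0.5752, 0.1943]), array([0.2011, 0.0986]), np.float64(79.4479)]
small 99 [0.3995 0.1308 0.0366] [array([0.3981, 0.1322]), array([0.1264, 0.0605]), np.float64(30.2087)]
gauge top 234 [0.5598 0.1735 0.1587] [array([0.5653, 0.1789]), array([0.0902, 0.0282]), np.float64(63.7406)]
0.1905680591185186
grip 126 [0.5629 0.1782 0.1819] [array([0.5642, 0.1791]), array([0.0493, 0.026 ]), np.float64(63.1282)]
side 303 [ 0.4774 -0.2434  0.131 ] [array([ 0.4781, -0.2442]), array([0.0127, 0.2592]), np.float64(12.7239)]
base 1892 [ 0.526  -0.2383  0.0193] [array([ 0.5363, -0.2509]), array([0.2635, 0.3564]), np.float64(1.4263)]
crest 446 [ 0.5211 -0.2367  0.0832] [array([ 0.5158, -0.2347]), array([0.0906, 0.257 ]), np.float64(12.669)]
stud 1218 [ 0.5212 -0.2647  0.0659] [array([ 0.5556, -0.2736]), array([0.2994, 0.2432]), np.float64(86.2198)]
```

View pics/crop1.png

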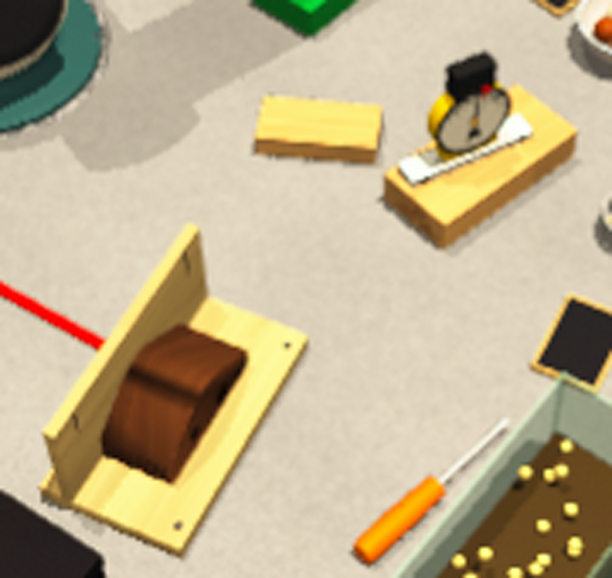

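The crop confirms the choice. The gauge (white dial, red mark upper right, black grip) stands on the large pale offcut, and its grip sits at about (0.564, 0.179), top 0.181 m, as it should. Next I plan a view of the dial with the wrist camera.

```bash
cat > plan.py <<'E'
import sys, json
from h import *
from scipy.spatial.transform import Rotation as R
def ori(heading,tilt_x=0,tilt_y=0):
    "tool x along heading (deg), z down; then local turns about tool x / tool y (deg)"
    h=np.radians(heading); x=np.array([np.cos(h),np.sin(h),0]); z=np.array([0,0,-1.])
    M=np.c_[x,np.cross(z,x),z]
    return M@R.from_euler('XY',[tilt_x,tilt_y],degrees=True).as_matrix()
def rows(p1,R1,n,jaw,p0=None,R0=None):
    s=arm.observe(); p=np.array(s['position'] if p0 is None else p0); M=np.array(s['tcp_rot'] if R0 is None else R0)
    p1=np.array(p1); rv=R.from_matrix(R1@M.T).as_rotvec(); pa,Ma=p.copy(),M.copy(); out=[]
    for i in range(1,n+1):
        pt=pa+(p1-pa)*i/n; Mt=R.from_rotvec(rv*i/n).as_matrix()@Ma
        x=np.round(M.T@(pt-p),4); w=np.round(R.from_matrix(M.T@Mt).as_rotvec(),3)
        out.append(dict(jaw=jaw,xyz=(x+0).tolist(),twist=(w+0).tolist()))
        p=p+M@x; M=M@R.from_rotvec(w).as_matrix()
    for i in range(0,n,10): print(json.dumps(out[i:i+10]))
    return p,M
E
python3 - <<'E'
from plan import *
p,M=rows([.42,.40,.33],ori(63.4),15,.085)
print()
p,M=rows([.6355,.143,.29],ori(-26.6,0,35),17,.085,p,M)
print()
rows([.6355,.143,.20],ori(-26.6,0,35),3,.085,p,M); print(ori(-26.6,0,35).round(2))
E
```

```text
[{"jaw": 0.085, "xyz": [-0.0202, -0.0121, -0.0066], "twist": [0.0, 0.0, 0.118]}, {"jaw": 0.085, "xyz": [-0.0216, -0.0095, -0.0066], "twist": [0.0, 0.0, 0.119]}, {"jaw": 0.085, "xyz": [-0.0225, -0.007, -0.0066], "twist": [0.0, 0.0, 0.118]}, {"jaw": 0.085, "xyz": [-0.0231, -0.0043, -0.0066], "twist": [0.0, 0.0, 0.119]}, {"jaw": 0.085, "xyz": [-0.0235, -0.0014, -0.0067], "twist": [0.0, 0.0, 0.118]}, {"jaw": 0.085, "xyz": [-0.0236, 0.0013, -0.0066], "twist": [0.0, 0.0, 0.119]}, {"jaw": 0.085, "xyz": [-0.0232, 0.004, -0.0066], "twist": [0.0, 0.001, 0.118]}, {"jaw": 0.085, "xyz": [-0.0225, 0.0068, -0.0066], "twist": [0.0, 0.0, 0.118]}, {"jaw": 0.085, "xyz": [-0.0216, 0.0094, -0.0067], "twist": [0.0, 0.0, 0.119]}, {"jaw": 0.085, "xyz": [-0.0204, 0.0119, -0.0066], "twist": [0.0, 0.0, 0.118]}]
[{"jaw": 0.085, "xyz": [-0.0187, 0.0142, -0.0066], "twist": [-0.001, 0.0, 0.119]}, {"jaw": 0.085, "xyz": [-0.017, 0.0163, -0.0066], "twist": [0.0, 0.0, 0.118]}, {"jaw": 0.085, "xyz": [-0.0149, 0.0183, -0.0067], "twist": [0.0, 0.0, 0.118]}, {"jaw": 0.085, "xyz": [-0.0127, 0.0198, -0.0066], "twist": [0.0,
[... 1071 characters left out ...]
 0.089]}, {"jaw": 0.085, "xyz": [0.0099, 0.0147, 0.009], "twist": [-0.028, 0.028, 0.089]}, {"jaw": 0.085, "xyz": [0.0108, 0.0135, 0.0097], "twist": [-0.028, 0.028, 0.09]}, {"jaw": 0.085, "xyz": [0.0118, 0.0122, 0.0104], "twist": [-0.028, 0.028, 0.089]}, {"jaw": 0.085, "xyz": [0.0124, 0.0108, 0.011], "twist": [-0.028, 0.028, 0.089]}, {"jaw": 0.085, "xyz": [0.0131, 0.0094, 0.0117], "twist": [-0.028, 0.028, 0.09]}]

[{"jaw": 0.085, "xyz": [-0.0172, 0.0, 0.0246], "twist": [0.0, 0.0, 0.0]}, {"jaw": 0.085, "xyz": [-0.0172, 0.0, 0.0246], "twist": [0.0, 0.0, 0.0]}, {"jaw": 0.085, "xyz": [-0.0172, 0.0, 0.0246], "twist": [0.0, 0.0, 0.0]}]
[[ 0.73 -0.45  0.51]
 [-0.37 -0.89 -0.26]
 [ 0.57  0.   -0.82]]
```

Emit:
drive_tool:
  increments:
    - {"xyz": [-0.03,-0.018,-0.01]}
    - {"xyz": [-0.03,-0.018,-0.01]}
    - {"xyz": [-0.03,-0.018,-0.01]}
    - {"xyz": [-0.03,-0.018,-0.01]}
    - {"xyz": [-0.03,-0.018,-0.01]}
    - {"xyz": [-0.03,-0.018,-0.01]}
    - {"xyz": [-0.03,-0.018,-0.01]}
    - {"xyz": [-0.03,-0.018,-0.01]}
    - {"xyz": [-0.03,-0.018,-0.01]}
    - {"xyz": [-0.03,-0.018,-0.01]}

```text
validation failed for argument at $.in...
```

Emit:
drive_tool:
  increments:
    - {"twist": [0,0,0.12]}
    - {"twist": [0,0,0.12]}
    - {"twist": [0,0,0.12]}
    - {"twist": [0,0,0.12]}
    - {"twist": [0,0,0.12]}
    - {"twist": [0,0,0.12]}
    - {"twist": [0,0,0.12]}
    - {"twist": [0,0,0.12]}
    - {"twist": [0,0,0.12]}
    - {"twist": [0,0,0.12]}

```text
validation failed for argument at $.in...
```

Emit:
drive_tool:
  increments:
    - {"twist": [0,0,0.12]}
    - {"twist": [0,0,0.12]}
    - {"twist": [0,0,0.12]}
    - {"twist": [0,0,0.12]}
    - {"twist": [0,0,0.12]}
    - {"twist": [0,0,0.12]}
    - {"twist": [0,0,0.12]}
    - {"twist": [0,0,0.12]}
    - {"twist": [0,0,0.12]}
    - {"twist": [0,0,0.12]}

```text
validation failed for argument at $.in...
```

Emit:
drive_tool:
  increments:
    - {"twist": [0,0,0.12]}
    - {"twist": [0,0,0.12]}
    - {"twist": [0,0,0.12]}
    - {"twist": [0,0,0.12]}
    - {"twist": [0,0,0.12]}
    - {"twist": [0,0,0.12]}
    - {"twist": [0,0,0.12]}
    - {"twist": [0,0,0.1]}

```text
validation failed for argument at $.in...
```

Emit:
drive_tool:
  increments:
    - {"jaw": 0.085,"xyz": [-0.03,-0.018,-0.01],"twist": [0,0,0]}
    - {"jaw": 0.085,"xyz": [-0.03,-0.018,-0.01],"twist": [0,0,0]}
    - {"jaw": 0.085,"xyz": [-0.03,-0.018,-0.01],"twist": [0,0,0]}
    - {"jaw": 0.085,"xyz": [-0.03,-0.018,-0.01],"twist": [0,0,0]}
    - {"jaw": 0.085,"xyz": [-0.03,-0.018,-0.01],"twist": [0,0,0]}
    - {"jaw": 0.085,"xyz": [-0.03,-0.018,-0.01],"twist": [0,0,0]}
    - {"jaw": 0.085,"xyz": [-0.03,-0.018,-0.01],"twist": [0,0,0]}
    - {"jaw": 0.085,"xyz": [-0.03,-0.018,-0.01],"twist": [0,0,0]}
    - {"jaw": 0.085,"xyz": [-0.03,-0.018,-0.01],"twist": [0,0,0]}
    - {"jaw": 0.085,"xyz": [-0.03,-0.018,-0.01],"twist": [0,0,0]}

```text
time: 0.93
position: [0.4175, 0.4002, 0.3316]
tcp_rot: [[-0.967, 0.256, -0.0], [0.256, 0.967, -0.0], [0.0, -0.0, -1.0]]
ft_force: [0.4, -0.2, 0.8]
opening: 0.0848
grip_force: 0.0
```

Emit:
drive_tool:
  increments:
    - {"jaw": 0.085,"xyz": [0,0,0],"twist": [0,0,0.12]}
    - {"jaw": 0.085,"xyz": [0,0,0],"twist": [0,0,0.12]}
    - {"jaw": 0.085,"xyz": [0,0,0],"twist": [0,0,0.12]}
    - {"jaw": 0.085,"xyz": [0,0,0],"twist": [0,0,0.12]}
    - {"jaw": 0.085,"xyz": [0,0,0],"twist": [0,0,0.12]}
    - {"jaw": 0.085,"xyz": [0,0,0],"twist": [0,0,0.12]}
    - {"jaw": 0.085,"xyz": [0,0,0],"twist": [0,0,0.12]}
    - {"jaw": 0.085,"xyz": [0,0,0],"twist": [0,0,0.12]}
    - {"jaw": 0.085,"xyz": [0,0,0],"twist": [0,0,0.12]}
    - {"jaw": 0.085,"xyz": [0,0,0],"twist": [0,0,0.12]}

```text
time: 1.77
position: [0.4166, 0.4017, 0.331]
tcp_rot: [[-0.106, 0.994, -0.0], [0.994, 0.106, -0.0], [-0.0, -0.0, -1.0]]
ft_force: [0.1, 0.8, -0.5]
opening: 0.0848
grip_force: 0.0
```

Emit:
drive_tool:
  increments:
    - {"jaw": 0.085,"xyz": [0,0,0],"twist": [0,0,0.12]}
    - {"jaw": 0.085,"xyz": [0,0,0],"twist": [0,0,0.12]}
    - {"jaw": 0.085,"xyz": [0,0,0],"twist": [0,0,0.12]}
    - {"jaw": 0.085,"xyz": [0,0,0],"twist": [0,0,0.12]}
    - {"jaw": 0.085,"xyz": [0,0,0],"twist": [0,0,0.12]}
    - {"jaw": 0.085,"xyz": [0,0,0],"twist": [0,0,0.12]}
    - {"jaw": 0.085,"xyz": [0,0,0],"twist": [0,0,0.12]}
    - {"jaw": 0.085,"xyz": [0,0,0],"twist": [0,0,0.12]}
    - {"jaw": 0.085,"xyz": [0,0,0],"twist": [0,0,0.12]}
    - {"jaw": 0.085,"xyz": [0,0,0],"twist": [0,0,0.12]}

```text
time: 2.6
position: [0.4167, 0.4017, 0.3309]
tcp_rot: [[0.888, 0.459, -0.0], [0.459, -0.888, -0.0], [-0.001, 0.0, -1.0]]
ft_force: [-0.5, 0.2, -0.4]
opening: 0.0846
grip_force: 0.0
```

Emit:
drive_tool:
  increments:
    - {"jaw": 0.085,"xyz": [0,0,0],"twist": [0,0,0.12]}
    - {"jaw": 0.085,"xyz": [0,0,0],"twist": [0,0,0.12]}
    - {"jaw": 0.085,"xyz": [0,0,0],"twist": [0,0,0.12]}
    - {"jaw": 0.085,"xyz": [0,0,0],"twist": [0,0,0.12]}
    - {"jaw": 0.085,"xyz": [0,0,0],"twist": [0,0,0.12]}
    - {"jaw": 0.085,"xyz": [0,0,0],"twist": [0,0,0.12]}
    - {"jaw": 0.085,"xyz": [0,0,0],"twist": [0,0,0.12]}
    - {"jaw": 0.085,"xyz": [0,0,0],"twist": [0,0,0.1]}

```text
time: 3.27
position: [0.4167, 0.4017, 0.3309]
tcp_rot: [[0.894, -0.447, -0.0], [-0.447, -0.894, -0.0], [-0.0, 0.001, -1.0]]
ft_force: [0.7, 0.4, -0.2]
opening: 0.0851
grip_force: 0.0
```

Emit:
drive_tool:
  increments:
    - {"jaw": 0.085,"xyz": [0.031,0.0134,0.004],"twist": [0,0,0]}
    - {"jaw": 0.085,"xyz": [0.031,0.0134,0.004],"twist": [0,0,0]}
    - {"jaw": 0.085,"xyz": [0.031,0.0134,0.004],"twist": [0,0,0]}
    - {"jaw": 0.085,"xyz": [0.031,0.0134,0.004],"twist": [0,0,0]}
    - {"jaw": 0.085,"xyz": [0.031,0.0134,0.004],"twist": [0,0,0]}
    - {"jaw": 0.085,"xyz": [0.031,0.0134,0.004],"twist": [0,0,0]}
    - {"jaw": 0.085,"xyz": [0.031,0.0134,0.004],"twist": [0,0,0]}
    - {"jaw": 0.085,"xyz": [0.031,0.0134,0.004],"twist": [0,0,0]}
    - {"jaw": 0.085,"xyz": [0.031,0.0134,0.004],"twist": [0,0,0]}
    - {"jaw": 0.085,"xyz": [0.031,0.0134,0.004],"twist": [0,0,0]}

```text
time: 4.1
position: [0.6365, 0.1431, 0.2908]
tcp_rot: [[0.897, -0.442, -0.0], [-0.442, -0.897, -0.0], [-0.0, 0.0, -1.0]]
ft_force: [-0.7, 0.7, 0.2]
opening: 0.0853
grip_force: 0.0
```

Emit:
drive_tool:
  increments:
    - {"jaw": 0.085,"xyz": [0,0,0],"twist": [0,-0.102,0]}
    - {"jaw": 0.085,"xyz": [0,0,0],"twist": [0,-0.102,0]}
    - {"jaw": 0.085,"xyz": [0,0,0],"twist": [0,-0.102,0]}
    - {"jaw": 0.085,"xyz": [0,0,0],"twist": [0,-0.102,0]}
    - {"jaw": 0.085,"xyz": [0,0,0],"twist": [0,-0.102,0]}
    - {"jaw": 0.085,"xyz": [0,0,0],"twist": [0,-0.102,0]}
    - {"jaw": 0.085,"xyz": [0.017,0,0.025],"twist": [0,0,0]}
    - {"jaw": 0.085,"xyz": [0.017,0,0.025],"twist": [0,0,0]}
    - {"jaw": 0.085,"xyz": [0.017,0,0.025],"twist": [0,0,0]}
    - {"jaw": 0.085,"xyz": [0,0,0],"twist": [0,0,0]}

```text
time: 4.93
position: [0.633, 0.145, 0.1939]
tcp_rot: [[0.729, -0.442, -0.522], [-0.362, -0.897, 0.253], [-0.58, 0.005, -0.814]]
ft_force: [0.2, 0.6, -1.1]
opening: 0.0853
grip_force: 0.0
```

```bash
python3 - <<'E'
from h import *
S=snap('wrist'); save(S,'w1.pkl'); png('w1',S['im']); print(S['s']['position'],S['s']['time'])
print(proj(S,[[.573,.175,.107],[.564,.179,.165]]))
E
```

```text
[0.63299244 0.14503215 0.1939314 ] 4.9333
[[251.78382121 193.0335275 ]
 [252.37176901 253.64647669]]
```

View pics/w1.png

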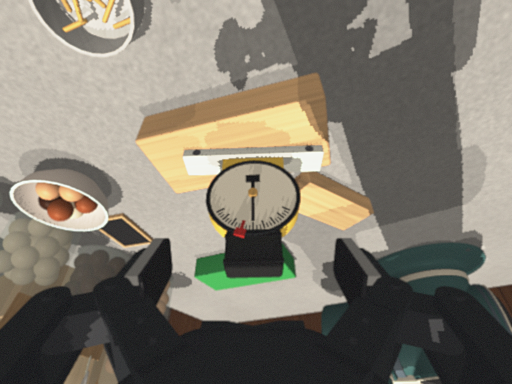

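The wrist view shows the dial, upside down, centred near (253,196), with the needle pointing to about (253,228) and the red mark near (240,232), which is towards gauge +y. Now I'll measure the angle on the dial plane.

```bash
python3 - <<'E'
from h import *
S=load('w1.pkl'); im=S['im']; hsv=cv2.cvtColor(im,cv2.COLOR_RGB2HSV).astype(int)
def plane(uv,hd,c):
    n=np.array([np.cos(np.radians(hd)),np.sin(np.radians(hd)),0]); yv=np.array([-n[1],n[0],0])
    r=rays(S,uv)@S['T'][:3,:3].T; o=S['T'][:3,3]; t=((c-o)@n)/(r@n); q=o+r*t[:,None]
    return np.c_[(q-c)@yv,q[:,2]]
H,Sa,V=hsv[...,0],hsv[...,1],hsv[...,2]
box=np.zeros(H.shape,bool); box[155:245,200:305]=True
red=box&((H<6)|(H>174))&(Sa>140)&(V>90)
v,u=np.nonzero(red); print('red',len(u),u.mean(),v.mean(),v.min(),v.max())
# face: light low sat
face=box&(Sa<70)&(V>120); 
n,lab,st,ce=cv2.connectedComponentsWithStats(face.astype(np.uint8)); i=lab[205,235]; print(st[i],ce[i])
cn,_=cv2.findContours((lab==i).astype(np.uint8),cv2.RETR_EXTERNAL,cv2.CHAIN_APPROX_NONE); hull=cv2.convexHull(max(cn,key=len))[:,0]; e=cv2.fitEllipse(max(cn,key=len)); print('ell',e)
dark=(lab!=i)&(V<75); dark[:, :246]=0; dark[:,261:]=0; dark[:199]=0; dark[228:]=0
vd,ud=np.nonzero(dark)
# edge for heading via depth of dial points
fv,fu=np.nonzero(lab==i); P=pts(S,np.c_[fu,fv]); m=P.mean(0); A=np.linalg.svd(P-m)[2]; print('face',m.round(4),A[2].round(3),np.degrees(np.arctan2(A[2][1],A[2][0])))
for hd in (-26.6,-28,-25):
    c=np.array([.564,.179,.107]); g=np.array([np.cos(np.radians(hd)),np.sin(np.radians(hd)),0]); c=c+.011*g
    hp=plane(hull,hd,c); cc,rr=cv2.minEnclosingCircle(hp.astype(np.float32)); ee=cv2.fitEllipse(hp.astype(np.float32))
    R_=plane(np.c_[u,v],hd,c); D=plane(np.c_[ud,vd],hd,c)
    l=np.polyfit(D[:,1],D[:,0],1); rc=R_.mean(0)
    # PCA of mark
    x0=np.array(ee[0]); dr=rc-x0
    # needle line x at hub height
    hub=np.array([np.polyval(l,x0[1]),x0[1]]); dh=rc-hub
    print(hd,'circ',np.round(cc,4),round(rr,4),'ell',np.round(ee[0],4),np.round(ee[1],4),'mark ang',np.arctan2(*dr),np.hypot(*dr),'vs needle hub',np.arctan2(*dh),'needle slope',l[0],len(ud))
png('dial',cv2.resize(im[150:250,200:305],None,fx=5.5,fy=5.5,interpolation=cv2.INTER_CUBIC))
E
```

```text
red 120 239.825 231.45833333333334 221 238
[ 210  164   86   65 3990] [252.94135338 195.81303258]
ell ((252.9281768798828, 195.55726623535156), (62.760711669921875, 86.81723022460938), 87.98749542236328)
face [0.573  0.1739 0.1098] [-0.889  0.384  0.249] 156.6334845847876
-26.6 circ [-0.0006  0.1089] 0.0412 ell [-0.0006  0.109 ] [0.0792 0.0822] mark ang 0.27244255808562173 0.04223192446618112 vs needle hub 0.26346939358489846 needle slope 0.003371480553930477 42
-28 circ [-0.0008  0.1092] 0.0416 ell [-0.0005  0.109 ] [0.0784 0.083 ] mark ang 0.2755232914020283 0.04245017833992749 vs needle hub 0.2622210451347888 needle slope 0.003451827829282569 42
-25 circ [-0.0007  0.1088] 0.0408 ell [-0.0007  0.109 ] [0.08   0.0813] mark ang 0.2690262981916977 0.04199193531592708 vs needle hub 0.2650408463442367 needle slope 0.0032821673776244065 42
```

View pics/dial.png

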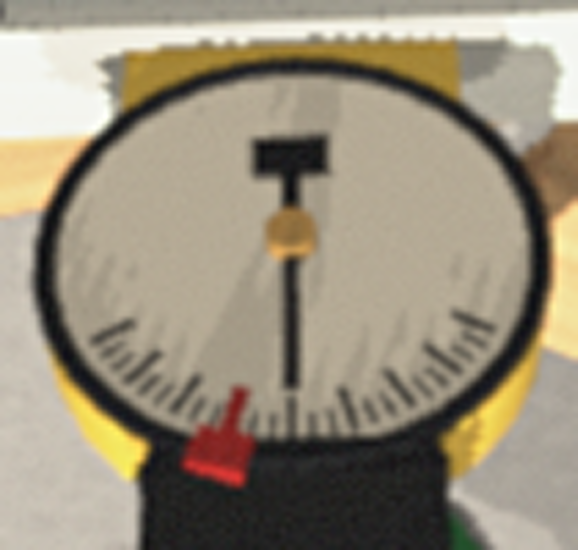

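The crop shows the hub at crop (291,236), the needle tip at (291,388), and the thin red stem from (240,388) to about (230,430), with a clamp block beyond it. I'll use only the stem.

```bash
python3 - <<'E'
from h import *
S=load('w1.pkl'); im=S['im'].astype(float)
def plane(uv,hd,off=.011):
    n=np.array([np.cos(np.radians(hd)),np.sin(np.radians(hd)),0]); yv=np.array([-n[1],n[0],0]); c=np.array([.564,.179,.107])+off*n
    r=rays(S,uv)@S['T'][:3,:3].T; o=S['T'][:3,3]; t=((c-o)@n)/(r@n); q=o+r*t[:,None]
    return np.c_[(q-c)@yv,q[:,2]]
hub=np.array([[252.9,195.5]])
red=np.clip(im[...,0]-np.maximum(im[...,1],im[...,2])-25,0,None)
pp=[]
for r in range(220,229):
    w=red[r,232:252]; 
    if w.sum()>20: pp.append([232+(w*np.arange(20)).sum()/w.sum(),r])
nn=[]
dk=np.clip(110-im[...,:3].max(-1),0,None)
for r in range(201,218):
    w=dk[r,246:260]
    if w.sum()>20: nn.append([246+(w*np.arange(14)).sum()/w.sum(),r])
print(np.round(pp,2).tolist()); print(np.round(nn,2)[[0,-1]])
for hd in (-25,-26.6,-28):
    M=plane(pp,hd); N=plane(nn,hd)
    lm=np.polyfit(M[:,1],M[:,0],1); ln=np.polyfit(N[:,1],N[:,0],1)
    zc=.107+0.002  # dial centre height as measured by ellipse
    a=[np.arctan2(m[0]-np.polyval(ln,zc),m[1]-zc) for m in M]
    print(hd,'stem dir',np.arctan(lm[0]),'needle dir',np.arctan(ln[0]),'ang of stem pts',np.round(a,3),'r',np.hypot(M[0,0],M[0,1]-zc), 'cross z',(lm[1]-ln[1])/(ln[0]-lm[0]))
E
```

```text
[[243.02, 220.0], [243.21, 221.0], [242.93, 222.0], [242.49, 223.0], [242.26, 224.0], [241.8, 225.0], [241.48, 226.0], [239.76, 227.0], [239.37, 228.0]]
[[252.36 201.  ]
 [252.51 217.  ]]
-25 stem dir 0.36880584027501834 needle dir -0.0016978611926433465 ang of stem pts [0.281 0.266 0.264 0.267 0.264 0.267 0.267 0.297 0.297] r 0.03006039584893038 cross z 0.11787626811732922
-26.6 stem dir 0.36645054506435976 needle dir -0.0016969672701564957 ang of stem pts [0.279 0.264 0.263 0.266 0.263 0.266 0.265 0.295 0.296] r 0.03027914764751459 cross z 0.1178950221236339
-28 stem dir 0.36462032384429355 needle dir -0.0016972704402749637 ang of stem pts [0.278 0.263 0.262 0.264 0.262 0.264 0.264 0.294 0.294] r 0.030477725756942086 cross z 0.11791624302394271
```

Emit:
drive_tool:
  increments:
    - {"jaw": 0.085,"xyz": [-0.017,0,-0.025],"twist": [0,0,0]}
    - {"jaw": 0.085,"xyz": [-0.017,0,-0.025],"twist": [0,0,0]}
    - {"jaw": 0.085,"xyz": [-0.017,0,-0.025],"twist": [0,0,0]}
    - {"jaw": 0.085,"xyz": [0,0,0],"twist": [0,0.102,0]}
    - {"jaw": 0.085,"xyz": [0,0,0],"twist": [0,0.102,0]}
    - {"jaw": 0.085,"xyz": [0,0,0],"twist": [0,0.102,0]}
    - {"jaw": 0.085,"xyz": [0,0,0],"twist": [0,0.102,0]}
    - {"jaw": 0.085,"xyz": [0,0,0],"twist": [0,0.102,0]}
    - {"jaw": 0.085,"xyz": [0,0,0],"twist": [0,0.102,0]}
    - {"jaw": 0.085,"xyz": [0,0,0],"twist": [0,0,-0.12]}

```text
time: 5.82
position: [0.6347, 0.1458, 0.2963]
tcp_rot: [[0.943, -0.333, 0.011], [-0.333, -0.943, -0.001], [0.011, -0.003, -1.0]]
ft_force: [0.4, 1.7, -0.5]
opening: 0.0853
grip_force: 0.0
```

Emit:
drive_tool:
  increments:
    - {"jaw": 0.085,"xyz": [0,0,0],"twist": [0,0,-0.12]}
    - {"jaw": 0.085,"xyz": [0,0,0],"twist": [0,0,-0.12]}
    - {"jaw": 0.085,"xyz": [0,0,0],"twist": [0,0,-0.12]}
    - {"jaw": 0.085,"xyz": [0,0,0],"twist": [0,0,-0.12]}
    - {"jaw": 0.085,"xyz": [0,0,0],"twist": [0,0,-0.12]}
    - {"jaw": 0.085,"xyz": [0,0,0],"twist": [0,0,-0.12]}
    - {"jaw": 0.085,"xyz": [0,0,0],"twist": [0,0,-0.12]}
    - {"jaw": 0.085,"xyz": [0,0,0],"twist": [0,0,-0.12]}
    - {"jaw": 0.085,"xyz": [0,0,0],"twist": [0,0,-0.12]}
    - {"jaw": 0.085,"xyz": [0,0,0],"twist": [0,0,-0.12]}

```text
time: 6.65
position: [0.6356, 0.1449, 0.2945]
tcp_rot: [[0.646, 0.763, 0.003], [0.763, -0.646, 0.001], [0.002, 0.001, -1.0]]
ft_force: [0.2, -0.3, -0.5]
opening: 0.0847
grip_force: 0.0
```

Emit:
drive_tool:
  increments:
    - {"jaw": 0.085,"xyz": [0,0,0],"twist": [0,0,-0.12]}
    - {"jaw": 0.085,"xyz": [0,0,0],"twist": [0,0,-0.12]}
    - {"jaw": 0.085,"xyz": [0,0,0],"twist": [0,0,0]}

```text
time: 6.9
position: [0.6357, 0.1449, 0.2942]
tcp_rot: [[0.446, 0.895, 0.003], [0.895, -0.446, 0.001], [0.002, 0.002, -1.0]]
ft_force: [0.1, -1.0, 0.2]
opening: 0.0848
grip_force: 0.0
```

```bash
python3 - <<'E'
from plan import *
S=snap('wrist'); save(S,'w2.pkl'); png('w2',S['im']); s=S['s']; M=np.array(s['tcp_rot']); p=s['position']
print(s['time'],p,M.round(4).tolist())
v,u=np.mgrid[0:384,0:512]; P=pts(S,np.c_[u.ravel(),v.ravel()])
near=(np.hypot(P[:,0]-.564,P[:,1]-.179)<.1)
g=P[near&(P[:,2]>.172)&(P[:,2]<.195)]; r=cv2.minAreaRect(g[:,:2].astype(np.float32)); print('grip',len(g),np.round(g[:,2].mean(),4),r)
g=P[near&(P[:,2]>.038)&(P[:,2]<.051)]; print('offcut',cv2.minAreaRect(g[:,:2].astype(np.float32)))
E
```

```text
6.9 [0.6356874  0.14486133 0.29419935] [[0.4459, 0.8951, 0.0026], [0.8951, -0.4459, 0.0009], [0.002, 0.0019, -1.0]]
grip 1216 0.1812 ((0.5633218884468079, 0.1785537749528885), (0.049567658454179764, 0.023431869223713875), 65.8173828125)
offcut ((0.5726498365402222, 0.18534815311431885), (0.1843285858631134, 0.09587535262107849), 79.4646987915039)
```

View pics/w2.png

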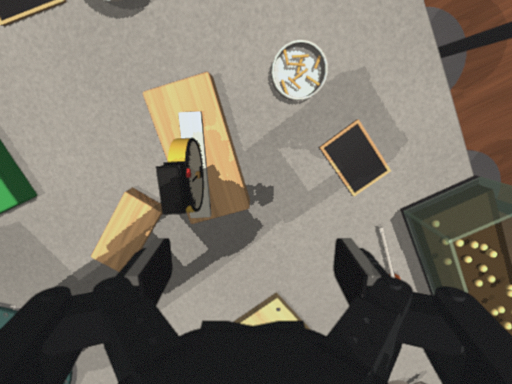

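The wrist view shows the grip at about (175,188) on the offcut. The grip rectangle measures 50 x 23 mm at 65.8°, centred at (0.5633, 0.1786), so it matches. I'll approach and grasp.

Emit:
drive_tool:
  increments:
    - {"jaw": 0.085,"xyz": [-0.0005,-0.02,0],"twist": [0,0,-0.009]}
    - {"jaw": 0.085,"xyz": [-0.0005,-0.02,0],"twist": [0,0,-0.009]}
    - {"jaw": 0.085,"xyz": [-0.0005,-0.02,0],"twist": [0,0,-0.009]}
    - {"jaw": 0.085,"xyz": [-0.0005,-0.02,0],"twist": [0,0,-0.009]}
    - {"jaw": 0.085,"xyz": [0,0,0.025],"twist": [0,0,0]}
    - {"jaw": 0.085,"xyz": [0,0,0.025],"twist": [0,0,0]}
    - {"jaw": 0.085,"xyz": [0,0,0.025],"twist": [0,0,0]}
    - {"jaw": 0.085,"xyz": [0,0,0.025],"twist": [0,0,0]}
    - {"jaw": 0.085,"xyz": [0,0,0.02],"twist": [0,0,0]}
    - {"jaw": 0.085,"xyz": [0,0,0.02],"twist": [0,0,0]}

```text
time: 7.78
position: [0.563, 0.1781, 0.1515]
tcp_rot: [[0.424, 0.906, 0.001], [0.906, -0.424, 0.001], [0.001, 0.001, -1.0]]
ft_force: [0.9, -0.1, 0.1]
opening: 0.085
grip_force: 0.0
```

Emit:
drive_tool:
  increments:
    - {"jaw": 0.05,"xyz": [0,0,0],"twist": [0,0,0]}
    - {"jaw": 0.035,"xyz": [0,0,0],"twist": [0,0,0]}
    - {"jaw": 0.025,"xyz": [0,0,0],"twist": [0,0,0]}
    - {"jaw": 0.02,"xyz": [0,0,0],"twist": [0,0,0]}
    - {"jaw": 0.015,"xyz": [0,0,0],"twist": [0,0,0]}
    - {"jaw": 0.01,"xyz": [0,0,0],"twist": [0,0,0]}
    - {"jaw": 0.01,"xyz": [0,0,0],"twist": [0,0,0]}
    - {"jaw": 0.01,"xyz": [0,0,0],"twist": [0,0,0]}
  grip_force: 60

```text
time: 8.45
position: [0.5635, 0.1782, 0.153]
tcp_rot: [[0.419, 0.908, 0.002], [0.908, -0.419, 0.001], [0.002, 0.002, -1.0]]
ft_force: [-0.7, 0.2, 6.5]
opening: 0.0214
grip_force: 61.9
```

Emit:
drive_tool:
  increments:
    - {"jaw": 0.01,"xyz": [0,0,-0.01],"twist": [0,0,0]}
    - {"jaw": 0.01,"xyz": [0,0,-0.02],"twist": [0,0,0]}
    - {"jaw": 0.01,"xyz": [0,0,-0.03],"twist": [0,0,0]}
    - {"jaw": 0.01,"xyz": [0,0,-0.03],"twist": [0,0,0]}
    - {"jaw": 0.01,"xyz": [0,0,-0.03],"twist": [0,0,0]}
    - {"jaw": 0.01,"xyz": [0,0,0],"twist": [0,0,0]}
    - {"jaw": 0.01,"xyz": [0,0,0],"twist": [0,0,0]}

```text
time: 9.03
position: [0.5633, 0.1781, 0.2734]
tcp_rot: [[0.419, 0.908, 0.003], [0.908, -0.419, 0.001], [0.002, 0.002, -1.0]]
ft_force: [-0.8, -0.1, -4.1]
opening: 0.021
grip_force: 60.6
```

Emit:
drive_tool:
  increments:
    - {"jaw": 0.01,"xyz": [-0.03,0.005,0],"twist": [0,0,0]}
    - {"jaw": 0.01,"xyz": [-0.03,0.005,0],"twist": [0,0,0]}
    - {"jaw": 0.01,"xyz": [-0.03,0.005,0],"twist": [0,0,0]}
    - {"jaw": 0.01,"xyz": [-0.03,0.005,0],"twist": [0,0,0]}
    - {"jaw": 0.01,"xyz": [-0.03,0.005,0],"twist": [0,0,0]}
    - {"jaw": 0.01,"xyz": [-0.03,0.005,0],"twist": [0,0,0]}
    - {"jaw": 0.01,"xyz": [-0.03,0.005,0],"twist": [0,0,0]}
    - {"jaw": 0.01,"xyz": [-0.03,0.005,0],"twist": [0,0,0]}
    - {"jaw": 0.01,"xyz": [-0.03,0.005,0],"twist": [0,0,0]}
    - {"jaw": 0.01,"xyz": [-0.03,0.005,0],"twist": [0,0,0]}

```text
time: 9.87
position: [0.4816, -0.1165, 0.2698]
tcp_rot: [[0.419, 0.908, -0.002], [0.908, -0.419, 0.001], [-0.0, -0.002, -1.0]]
ft_force: [0.6, -0.1, -4.2]
opening: 0.0211
grip_force: 60.4
```

Emit:
drive_tool:
  increments:
    - {"jaw": 0.01,"xyz": [0,0,0],"twist": [0,0,-0.109]}
    - {"jaw": 0.01,"xyz": [0,0,0],"twist": [0,0,-0.109]}
    - {"jaw": 0.01,"xyz": [0,0,0],"twist": [0,0,-0.109]}
    - {"jaw": 0.01,"xyz": [0,0,0],"twist": [0,0,-0.109]}
    - {"jaw": 0.01,"xyz": [0,0,0],"twist": [0,0,-0.109]}
    - {"jaw": 0.01,"xyz": [0,0,0],"twist": [0,0,-0.109]}
    - {"jaw": 0.01,"xyz": [0,0,0],"twist": [0,0,0]}
    - {"jaw": 0.01,"xyz": [0,0,0],"twist": [0,0,0]}

```text
time: 10.53
position: [0.4824, -0.1153, 0.2702]
tcp_rot: [[-0.217, 0.976, -0.002], [0.976, 0.217, 0.0], [0.001, -0.001, -1.0]]
ft_force: [-0.5, -0.7, -3.1]
opening: 0.0212
grip_force: 60.5
```

```bash
python3 - <<'E'
from plan import *
S=snap('wrist'); save(S,'w3.pkl'); png('w3',S['im']); s=S['s']; M=np.array(s['tcp_rot']); p=s['position']
print(s['time'],p,M.round(4).tolist(),s['opening'],s['grip_force'])
v,u=np.mgrid[0:384,0:512]; P=pts(S,np.c_[u.ravel(),v.ravel()]); ok=S['d'].ravel()>0.1
B=np.array([.521,-.2345,0]); h=np.radians(12.7); A=np.array([[np.cos(h),np.sin(h),0],[-np.sin(h),np.cos(h),0],[0,0,1]])
q=(P-B)@A.T
def mm(sel,l):
    a=q[sel&ok]; print(l,len(a),'x',np.percentile(a[:,0],[1,50,99]).round(4),'y',np.percentile(a[:,1],[1,50,99]).round(4),'z',np.median(a[:,2]).round(4)); return a
b=mm((abs(q[:,2]-.13)<.006)&(abs(q[:,0]+.044)<.03)&(abs(q[:,1])<.16),'side')
print(cv2.minAreaRect(b[:,:2].astype(np.float32)))
mm((abs(q[:,2]-.018)<.006)&(abs(q[:,0])<.1)&(abs(q[:,1])<.16),'base')
c=mm((abs(q[:,2]-.084)<.006)&(abs(q[:,0])<.05)&(abs(q[:,1])<.04),'crest')
for y in np.arange(-.04,.041,.008):
    k=(abs(q[:,1]-y)<.004)&(abs(q[:,0]-.01)<.025)&(q[:,2]<.1)&ok
    if k.sum()>3: print(round(y,3),np.median(q[k,2]).round(4),k.sum())
# colour: stud dark brown extent
E
```

```text
10.5333 [ 0.48244548 -0.11533826  0.27020899] [[-0.2166, 0.9762, -0.0016], [0.9762, 0.2166, 0.0004], [0.0008, -0.0015, -1.0]] 0.021212654041955655 60.54411817342043
side 712 x [-0.0501 -0.0438 -0.0381] y [-0.0485  0.0957  0.1279] z 0.1309
((-0.043905120342969894, 0.03852444514632225), (0.1792333573102951, 0.012970227748155594), 89.86415100097656)
base 3222 x [-0.0745  0.0459  0.0745] y [-0.1304  0.0806  0.128 ] z 0.019Traceback (most recent call last):
  File "<stdin>", line 12, in <module>
  File "<stdin>", line 8, in mm
    return _quantile_unchecked(
        a, q, axis, out, overwrite_input, method, keepdims, weights)
    return _ureduce(a,
                    func=_quantile_ureduce_func,
    ...<5 lines>...
                    overwrite_input=overwrite_input,
                    method=method)
    r = func(a, **kwargs)
    result = _quantile(arr,
                       quantiles=q,
    ...<2 lines>...
                       out=out,
                       weights=wgt)
    slices_having_nans = np.isnan(arr[-1, ...])
                                  ~~~^^^^^^^^^
IndexError: index -1 is out of bounds for axis 0 with size 0
```

View pics/w3.png

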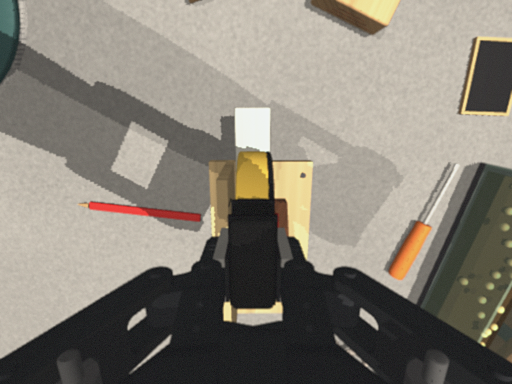

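The wrist view shows the gauge in the fingers, with its white bar end at (253,130) over the rack. The rack pose is confirmed: side board face at -0.038, base ±0.0745 and ±0.129. I'll move over the crest and go down.

Emit:
drive_tool:
  increments:
    - {"jaw": 0.01,"xyz": [-0.025,-0.0006,0],"twist": [0,0,-0.001]}
    - {"jaw": 0.01,"xyz": [-0.025,-0.0006,0],"twist": [0,0,-0.001]}
    - {"jaw": 0.01,"xyz": [-0.025,-0.0006,0],"twist": [0,0,-0.001]}
    - {"jaw": 0.01,"xyz": [-0.025,-0.0006,0],"twist": [0,0,-0.001]}
    - {"jaw": 0.01,"xyz": [-0.025,-0.0006,0],"twist": [0,0,0]}
    - {"jaw": 0.01,"xyz": [0,0,0.02],"twist": [0,0,0]}
    - {"jaw": 0.01,"xyz": [0,0,0.02],"twist": [0,0,0]}
    - {"jaw": 0.01,"xyz": [0,0,0.015],"twist": [0,0,0]}
    - {"jaw": 0.01,"xyz": [0,0,0.01],"twist": [0,0,0]}
    - {"jaw": 0.01,"xyz": [0,0,0],"twist": [0,0,0]}

```text
time: 11.42
position: [0.5069, -0.2374, 0.2038]
tcp_rot: [[-0.223, 0.975, -0.003], [0.975, 0.223, 0.002], [0.002, -0.002, -1.0]]
ft_force: [-0.8, 0.6, -3.9]
opening: 0.0205
grip_force: 60.4
```

```bash
python3 - <<'E'
from plan import *
S=snap('wrist'); save(S,'w4.pkl'); s=S['s']; M=np.array(s['tcp_rot']); p=s['position']
print(s['time'],p,M.round(4).tolist(),s['ft_force'],s['grip_force'])
B=np.array([.521,-.2345,0]); h=np.radians(12.7); A=np.array([[np.cos(h),np.sin(h),0],[-np.sin(h),np.cos(h),0],[0,0,1]])
print('TCP in rack',A@(p-B))
im=S['im'].astype(int); wm=(im.min(-1)>170)&(im.max(-1)-im.min(-1)<25); wm[:60]=0; wm[200:]=0; wm[:,:200]=0; wm[:,310:]=0
v,u=np.nonzero(wm); q=(pts(S,np.c_[u,v])-p)@M; q=q[(abs(q[:,1])<.02)&(abs(q[:,0])<.09)]
print(len(q),'tool x',np.percentile(q[:,0],[1,99]),'y',np.percentile(q[:,1],[1,50,99]),'z',np.median(q[:,2]),np.polyfit(q[:,0],q[:,2],1))
E
```

```text
11.4167 [ 0.50692691 -0.23739414  0.20382664] [[-0.223, 0.9748, -0.0029], [0.9748, 0.223, 0.0015], [0.0021, -0.0025, -1.0]] [-0.76574227  0.57168265 -3.87909352] 60.364470288623124
TCP in rack [-0.01436505  0.00027058  0.20382664]
1409 tool x [0.0407443  0.07460074] y [-0.01427931  0.00069913  0.01433878] z 0.0949532867862066 [-0.10660225  0.10035297]
```

```bash
python3 - <<'E'
from plan import *
for f in ('w3.pkl','w4.pkl'):
    S=load(f); s=S['s']; M=np.array(s['tcp_rot']); p=s['position']
    v,u=np.mgrid[0:384,0:512]; q=(pts(S,np.c_[u.ravel(),v.ravel()])-p)@M
    for x in np.arange(.042,.078,.004):
        k=(abs(q[:,0]-x)<.002)&(abs(q[:,1])<.011)&(abs(q[:,2]-.095)<.012)
        print(round(x,3),k.sum(),np.median(q[k,2]).round(4) if k.sum() else '',end=' | ')
    print()
S=snap('scene'); save(S,'s1.pkl'); png('s1',cv2.resize(S['im'][140:320,130:310],None,fx=3.3,fy=3.3,interpolation=cv2.INTER_CUBIC))
E
```

```text
0.042 108 0.0948 | 0.046 127 0.0949 | 0.05 130 0.0949 | 0.054 124 0.095 | 0.058 107 0.0949 | 0.062 130 0.095 | 0.066 134 0.095 | 0.07 135 0.0949 | 0.074 135 0.095 | 
0.042 103 0.0948 | 0.046 128 0.095 | 0.05 128 0.095 | 0.054 128 0.0949 | 0.058 106 0.0949 | 0.062 130 0.095 | 0.066 132 0.0949 | 0.07 134 0.0949 | 0.074 135 0.0952 |
```

View pics/s1.png

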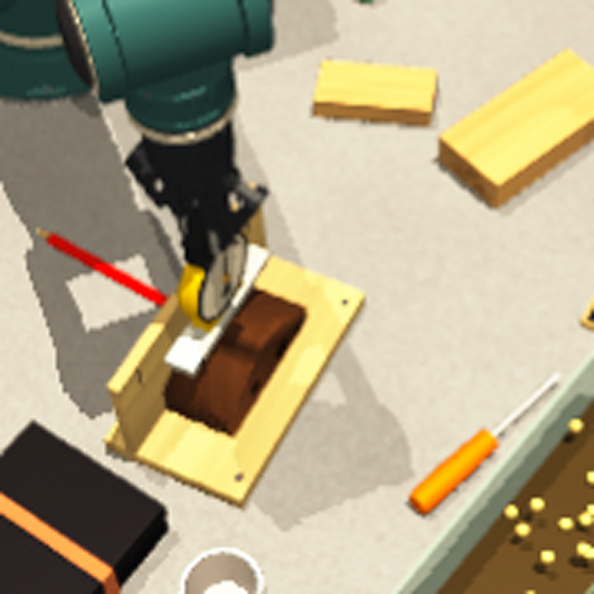

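The scene crop shows the gauge level, just above the stud and alongside the board. The wrist depth agrees: the bar is parallel to the tool, with its underside 107 mm below the TCP. I'll lower it gently.

Emit:
drive_tool:
  increments:
    - {"jaw": 0.01,"xyz": [0,0,0.005],"twist": [0,0,0]}
    - {"jaw": 0.01,"xyz": [0,0,0.003],"twist": [0,0,0]}
    - {"jaw": 0.01,"xyz": [0,0,0.001],"twist": [0,0,0]}
    - {"jaw": 0.01,"xyz": [0,0,0],"twist": [0,0,0]}

```text
time: 11.85
position: [0.5076, -0.2379, 0.1973]
tcp_rot: [[-0.224, 0.975, -0.0], [0.975, 0.224, -0.0], [-0.0, -0.0, -1.0]]
ft_force: [-0.3, -0.0, -3.7]
opening: 0.0212
grip_force: 60.6
```

Emit:
drive_tool:
  increments:
    - {"jaw": 0.01,"xyz": [0,0,0.001],"twist": [0,0,0]}
    - {"jaw": 0.01,"xyz": [0,0,0],"twist": [0,0,0]}

```text
time: 12.02
position: [0.5076, -0.238, 0.1964]
tcp_rot: [[-0.224, 0.975, 0.0], [0.975, 0.224, -0.0], [-0.0, 0.0, -1.0]]
ft_force: [-0.2, 0.5, -3.4]
opening: 0.0211
grip_force: 60.6
```

Emit:
drive_tool:
  increments:
    - {"jaw": 0.01,"xyz": [0,0,0.001],"twist": [0,0,0]}
    - {"jaw": 0.01,"xyz": [0,0,0],"twist": [0,0,0]}

```text
time: 12.18
position: [0.5076, -0.2379, 0.1952]
tcp_rot: [[-0.224, 0.975, -0.0], [0.975, 0.224, -0.0], [0.0, -0.0, -1.0]]
ft_force: [-0.6, 0.0, -3.1]
opening: 0.0208
grip_force: 60.6
```

Emit:
drive_tool:
  increments:
    - {"jaw": 0.01,"xyz": [0,0,0.001],"twist": [0,0,0]}
    - {"jaw": 0.01,"xyz": [0,0,0],"twist": [0,0,0]}

```text
time: 12.35
position: [0.5076, -0.2379, 0.1941]
tcp_rot: [[-0.224, 0.975, -0.0], [0.975, 0.224, 0.0], [0.0, -0.0, -1.0]]
ft_force: [0.8, 0.2, -3.2]
opening: 0.0212
grip_force: 60.6
```

Emit:
drive_tool:
  increments:
    - {"jaw": 0.01,"xyz": [0,0,0.001],"twist": [0,0,0]}
    - {"jaw": 0.01,"xyz": [0,0,0],"twist": [0,0,0]}

```text
time: 12.52
position: [0.5076, -0.2379, 0.1931]
tcp_rot: [[-0.224, 0.975, -0.0], [0.975, 0.224, 0.0], [0.0, -0.0, -1.0]]
ft_force: [0.2, -0.3, -3.9]
opening: 0.0211
grip_force: 60.6
```

Emit:
drive_tool:
  increments:
    - {"jaw": 0.01,"xyz": [0,0,0.001],"twist": [0,0,0]}
    - {"jaw": 0.01,"xyz": [0,0,0],"twist": [0,0,0]}

```text
time: 12.68
position: [0.5077, -0.238, 0.193]
tcp_rot: [[-0.224, 0.975, 0.001], [0.975, 0.224, -0.0], [-0.001, 0.001, -1.0]]
ft_force: [-1.9, 0.8, 4.8]
opening: 0.0213
grip_force: 61.6
```

Emit:
drive_tool:
  increments:
    - {"jaw": 0.01,"xyz": [0,0,0],"twist": [0,0,0]}
    - {"jaw": 0.01,"xyz": [0,0,0],"twist": [0,0,0]}
    - {"jaw": 0.01,"xyz": [0,0,0],"twist": [0,0,0]}
    - {"jaw": 0.01,"xyz": [0,0,0],"twist": [0,0,0]}
    - {"jaw": 0.01,"xyz": [0,0,0],"twist": [0,0,0]}
  grip_force: 90

```text
time: 13.1
position: [0.5077, -0.238, 0.1931]
tcp_rot: [[-0.224, 0.975, 0.001], [0.975, 0.224, -0.001], [-0.001, 0.001, -1.0]]
ft_force: [-2.2, 0.6, 6.4]
opening: 0.0208
grip_force: 89.0
```

Emit:
drive_tool:
  increments:
    - {"jaw": 0.01,"xyz": [0,0,-0.004],"twist": [0,0,0]}
    - {"jaw": 0.01,"xyz": [-0.0058,0,0],"twist": [0,0.053,0]}
    - {"jaw": 0.01,"xyz": [-0.0058,0,-0.0003],"twist": [0,0.053,0]}
    - {"jaw": 0.01,"xyz": [-0.0058,0,-0.0006],"twist": [0,0.053,0]}
    - {"jaw": 0.01,"xyz": [-0.0057,0,-0.0009],"twist": [0,0.053,0]}
    - {"jaw": 0.01,"xyz": [-0.0057,0,-0.0012],"twist": [0,0.053,0]}
    - {"jaw": 0.01,"xyz": [0,0,0],"twist": [0,0,0]}
    - {"jaw": 0.01,"xyz": [0,0,0],"twist": [0,0,0]}

```text
time: 13.77
position: [0.514, -0.2668, 0.1955]
tcp_rot: [[-0.215, 0.975, -0.059], [0.941, 0.223, 0.255], [0.262, -0.001, -0.965]]
ft_force: [-0.1, 0.2, -2.9]
opening: 0.0204
grip_force: 89.6
```

```bash
cat > chk.py <<'E'
from plan import *
S=snap('wrist'); s=S['s']; M=np.array(s['tcp_rot']); p=s['position']
h=np.radians(12.7); B=np.array([.521,-.2345,0]); A=np.array([[np.cos(h),np.sin(h),0],[-np.sin(h),np.cos(h),0],[0,0,1]])
print(s['time'],'TCP rack',(A@(p-B)).round(4),'gauge origin rack',(A@(p+.108*M[:,2]-B)).round(4),'x tool elev',np.arcsin(M[2,0]).round(4),'tool z tilt',np.arccos(-M[2,2]).round(4),'roll',M[2,1].round(4),'F',s['ft_force'],s['grip_force'])
v,u=np.mgrid[0:384,0:512]; q=(pts(S,np.c_[u.ravel(),v.ravel()])-p)@M
q=q[(q[:,0]>.042)&(q[:,0]<.073)&(abs(q[:,1])<.01)&(abs(q[:,2]-.095)<.008)]
xs=np.arange(.043,.073,.003); z=[np.median(q[abs(q[:,0]-x)<.0015,2]) for x in xs]; print('bar vs tool',np.polyfit(xs,z,1))
E
python3 chk.py
```

```text
13.7667 TCP rack [-0.0139 -0.03    0.1955] gauge origin rack [-0.0141 -0.0017  0.0912] x tool elev 0.2648 tool z tilt 0.2648 roll -0.001 F [-0.0999908   0.18569841 -2.91621571] 89.63870109524578
bar vs tool [-0.00355038  0.0953224 ]
```

Emit:
drive_tool:
  increments:
    - {"jaw": 0.01,"xyz": [-0.0005,0,0.0019],"twist": [0,0,0]}
    - {"jaw": 0.01,"xyz": [0,0,0],"twist": [0,0,0]}
    - {"jaw": 0.01,"xyz": [0,0,0],"twist": [0,0,0]}

```text
time: 14.07
position: [0.5141, -0.2657, 0.1945]
tcp_rot: [[-0.217, 0.974, -0.058], [0.941, 0.225, 0.254], [0.261, 0.0, -0.965]]
ft_force: [-0.3, -0.1, -2.8]
opening: 0.0204
grip_force: 89.7
```

Emit:
drive_tool:
  increments:
    - {"jaw": 0.01,"xyz": [-0.0002,0,0.0008],"twist": [0,0,0]}
    - {"jaw": 0.01,"xyz": [0,0,0],"twist": [0,0,0]}

```text
time: 14.23
position: [0.5141, -0.2659, 0.1935]
tcp_rot: [[-0.217, 0.974, -0.059], [0.941, 0.224, 0.255], [0.262, 0.0, -0.965]]
ft_force: [-0.1, 1.0, -3.6]
opening: 0.0204
grip_force: 89.6
```

Emit:
drive_tool:
  increments:
    - {"jaw": 0.01,"xyz": [-0.0002,0,0.0008],"twist": [0,0,0]}
    - {"jaw": 0.01,"xyz": [0,0,0],"twist": [0,0,0]}

```text
time: 14.4
position: [0.5141, -0.2661, 0.1928]
tcp_rot: [[-0.216, 0.975, -0.058], [0.941, 0.224, 0.255], [0.262, 0.0, -0.965]]
ft_force: [-1.5, 0.2, -2.1]
opening: 0.0203
grip_force: 90.1
```

Emit:
drive_tool:
  increments:
    - {"jaw": 0.01,"xyz": [-0.0002,0,0.0006],"twist": [0,0,0]}
    - {"jaw": 0.01,"xyz": [0,0,0],"twist": [0,0,0]}
    - {"jaw": 0.01,"xyz": [0,0,0],"twist": [0,0,0]}

```text
time: 14.65
position: [0.5142, -0.2663, 0.1927]
tcp_rot: [[-0.216, 0.975, -0.058], [0.941, 0.224, 0.255], [0.261, 0.001, -0.965]]
ft_force: [-0.3, 0.1, 5.7]
opening: 0.0208
grip_force: 90.8
```

```bash
python3 chk.py
```

```text
14.65 TCP rack [-0.0136 -0.0295  0.1927] gauge origin rack [-0.0136 -0.0013  0.0885] x tool elev 0.2645 tool z tilt 0.2645 roll 0.0006 F [-0.29461082  0.13815166  5.74875918] 90.78987907385454
bar vs tool [0.00760615 0.09454435]
```

Emit:
drive_tool:
  increments:
    - {"jaw": 0.01,"xyz": [0,0,0],"twist": [0,0.002,0]}
    - {"jaw": 0.01,"xyz": [0,0,0],"twist": [0,0,0]}
    - {"jaw": 0.01,"xyz": [0,0,0],"twist": [0,0,0]}
    - {"jaw": 0.01,"xyz": [0,0,0],"twist": [0,0,0]}
    - {"jaw": 0.01,"xyz": [0,0,0],"twist": [0,0,0]}
    - {"jaw": 0.01,"xyz": [0,0,0],"twist": [0,0,0]}
    - {"jaw": 0.01,"xyz": [0,0,0],"twist": [0,0,0]}
    - {"jaw": 0.01,"xyz": [0,0,0],"twist": [0,0,0]}
    - {"jaw": 0.01,"xyz": [0,0,0],"twist": [0,0,0]}
    - {"jaw": 0.01,"xyz": [0,0,0],"twist": [0,0,0]}

```text
time: 15.53
position: [0.5143, -0.2664, 0.1927]
tcp_rot: [[-0.216, 0.975, -0.058], [0.94, 0.224, 0.257], [0.263, 0.001, -0.965]]
ft_force: [-0.2, -0.1, 5.5]
opening: 0.0205
grip_force: 90.8
```

Emit:
drive_tool:
  increments:
    - {"jaw": 0.01,"xyz": [0,0,0],"twist": [0,0,0]}
    - {"jaw": 0.01,"xyz": [0,0,0],"twist": [0,0,0]}
    - {"jaw": 0.01,"xyz": [0,0,0],"twist": [0,0,0]}
    - {"jaw": 0.01,"xyz": [0,0,0],"twist": [0,0,0]}
    - {"jaw": 0.01,"xyz": [0,0,0],"twist": [0,0,0]}
    - {"jaw": 0.01,"xyz": [0,0,0],"twist": [0,0,0]}
    - {"jaw": 0.01,"xyz": [0,0,0],"twist": [0,0,0]}
    - {"jaw": 0.01,"xyz": [0,0,0],"twist": [0,0,0]}
    - {"jaw": 0.01,"xyz": [0,0,0],"twist": [0,0,0]}
    - {"jaw": 0.01,"xyz": [0,0,0],"twist": [0,0,0]}

```text
time: 16.37
position: [0.5143, -0.2664, 0.1927]
tcp_rot: [[-0.216, 0.975, -0.058], [0.94, 0.224, 0.257], [0.263, 0.001, -0.965]]
ft_force: [-1.3, -0.2, 6.5]
opening: 0.0206
grip_force: 90.8
```

```bash
python3 chk.py; python3 - <<'E'
from plan import *
S=snap('scene'); save(S,'s2.pkl'); s=S['s']; M=np.array(s['tcp_rot']); g=s['position']+.108*M[:,2]
gx,gy,gz=M[:,1],M[:,0],-M[:,2]; c=g+.011*gx+.062*gz
t=.265; m=c+.031*(np.sin(t)*gy+np.cos(t)*gz); n=c+.031*np.array([0,0,1])
uv=proj(S,[c,m,n]); print(uv.round(1)); u,v=uv[0].astype(int)
png('s2',cv2.resize(S['im'][v-35:v+35,u-35:u+35],None,fx=8,fy=8,interpolation=cv2.INTER_CUBIC)); print(u-35,v-35)
E
```

```text
16.3667 TCP rack [-0.0136 -0.0296  0.1927] gauge origin rack [-0.0136 -0.0012  0.0885] x tool elev 0.2663 tool z tilt 0.2663 roll 0.0007 F [-1.33167654 -0.22390405  6.48907936] 90.83195963641629
bar vs tool [0.0048651  0.09480966]
[[194.5 230.2]
 [193.4 224.2]
 [193.4 224.2]]
159 195
```

View pics/s2.png

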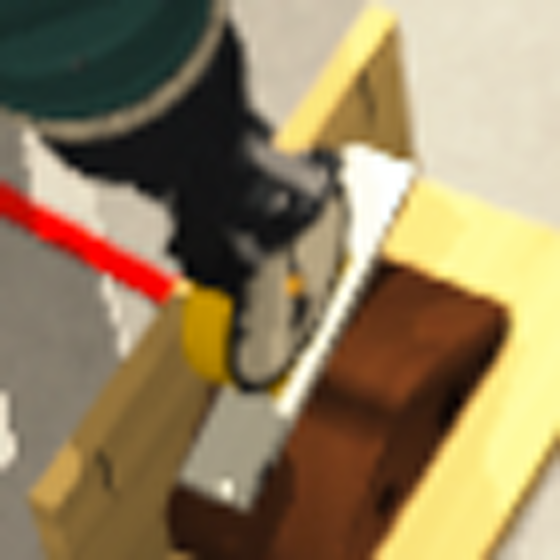

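The needle tip is hidden behind the finger in this view. The bar tilt is about 0.265 rad, matching the 0.265 measured for the mark. The gauge presses on the stud with about 9 N, and 1.7 s has passed for the pointer to settle. I'm handing in.

```bash
python3 -c "
from bench import arm
print(arm.hand_in())"
```

```text
the job is handed in; nothing more can be done
None
```

I handed the job in with the gauge still gripped on the stud beside the board, tilted about 0.265 rad to match the red mark and pressed with about 9 N; the needle tip was hidden behind the finger, so I matched the bar's tilt to the mark angle read earlier instead of seeing them meet.

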